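# Line up the bud vases by height

## Task

Line the four little bud vases up by height on the dark display plank, one standing upright in the middle of each cork pad: the tallest on the pad at the plank's yellow end, then ever shorter to the shortest at the other end. Set them down gently, do not drop any or knock any over, and leave the bowl and the glaze jar where they stand.

Things in the scene. Friction and masses are not known exactly. Their poses are not given: they have to be found in the camera images.
- vase_white_mid (a point): white glazed little round bud vase, 96 mm tall, the tallest; a bottle whose neck narrows to 24 mm above 66 mm height. Straight body 44 mm across at half height, foot 40 mm across, dark mouth on top. At the start it stands on the 12 mm thick pale plywood ware board. The point is on its axis, half-way up (48 mm above its underside); z is its axis, up. Mass about 0.2 kg
- vase_blue_mid (a point): blue glazed little round bud vase, 80 mm tall, the second tallest; its neck narrows to 34 mm above 56 mm height. Straight body 46 mm across at half height, foot 40 mm across, dark mouth on top. At the start it stands on the 12 mm thick pale plywood ware board. The point is on its axis, half-way up (40 mm above its underside); z is its axis, up. Mass about 0.17 kg
- vase_green_mid (a point): pale green little round bud vase, 64 mm tall, the second shortest; its neck narrows to 38 mm above 48 mm height. Straight body 46 mm across at half height, foot 40 mm across, dark mouth on top. At the start it stands on the 12 mm thick pale plywood ware board. The point is on its axis, half-way up (32 mm above its underside); z is its axis, up. Mass about 0.14 kg
- vase_red_mid (a point): red-brown terracotta little round bud vase, 48 mm tall, the shortest; a small cup with a 48 mm rim. Straight body 45 mm across at half height, foot 40 mm across, dark mouth on top. At the start it stands on the 12 mm thick pale plywood ware board. The point is on its axis, half-way up (24 mm above its underside); z is its axis, up. Mass about 0.11 kg
- pad_1: round cork pad, 60 mm across and 5 mm thick, fixed on the dark wooden display plank (370 x 100 mm, 18 mm thick; one end is a yellow block 25 mm long, 24 mm high): the one next to the yellow end, about 80 mm from its neighbours in the row. Origin at the centre of the pad's underside, so a vase stands 5 mm above it; its x axis runs along the plank to the yellow end, y across the plank, z up
- pad_2: round cork pad, 60 mm across and 5 mm thick, fixed on the dark wooden display plank (370 x 100 mm, 18 mm thick; one end is a yellow block 25 mm long, 24 mm high): the second from the yellow end, about 80 mm from its neighbours in the row. Origin at the centre of the pad's underside, so a vase stands 5 mm above it; its x axis runs along the plank to the yellow end, y across the plank, z up
- pad_3: round cork pad, 60 mm across and 5 mm thick, fixed on the dark wooden display plank (370 x 100 mm, 18 mm thick; one end is a yellow block 25 mm long, 24 mm high): the third from the yellow end, about 80 mm from its neighbours in the row. Origin at the centre of the pad's underside, so a vase stands 5 mm above it; its x axis runs along the plank to the yellow end, y across the plank, z up
- pad_4: round cork pad, 60 mm across and 5 mm thick, fixed on the dark wooden display plank (370 x 100 mm, 18 mm thick; one end is a yellow block 25 mm long, 24 mm high): the one farthest from the yellow end, about 80 mm from its neighbours in the row. Origin at the centre of the pad's underside, so a vase stands 5 mm above it; its x axis runs along the plank to the yellow end, y across the plank, z up
- bowl: mint green bowl, 130 mm across, 60 mm high, loose, a bystander on the table at the robot's far side; a grey miniature potter's wheel stands fixed further out. Origin at the centre of its underside
- glaze_jar: white glaze jar with a blue lid, 54 mm across, 62 mm high, loose, a bystander on the table near the robot. Origin at the centre of its underside

How it is judged:
By the outcome, as a careful person would: the job done as asked, in the order asked, and still so for the second after the job is handed in, with the robot touching nothing.
It also fails if it takes over 120 s, if anything falls off the work surface, if the arm or the gripper's body presses on something with over 40 N, if the wrist force passes 120 N, or if a joint passes its speed limit or range.

## Robot

A 6-joint arm with a two-finger parallel gripper is mounted at the origin on the work surface. World frame = base frame: x ahead of the robot, y to its left, z up, the work surface at z = 0. Lengths are in m, angles in rad, forces in N, time in s.
With the tool pointing down it reaches from about 0.325 to 0.775 m from the base axis. Payload 5.5 kg.
Tool frame: the origin (TCP) lies at the very end of the fingers, on their centre line; the grasp point (between the pads) lies grip_depth behind it (grip_depth is the distance from the TCP to the grasp point, in m); z points along the fingers, y is the line along which they close (so a half turn about z gives the same grasp; the last joint's range is limited). The gripper opens to 88 mm and grips with 3 to 60 N. Pads are 20 mm wide; open, the fingers measure 115 mm over their backs; the gripper's body (75 mm by 178 mm) begins 61 mm behind the grasp point.
Start: joints at [-1.314, 0.091, 1.231, -0, 1.82, -0.057], TCP at [0.185, -0.571, 0.198] pointing down, gripper open.
Joint ranges: [-2.87, 2.87], [-0.86, 2.18], [0.17, 2.46], [-1.51, 4.65], [0.06, 2.69], [-2.65, 2.65]. Speed limits (rad/s): [2.57, 2.57, 3.01, 3.14, 3.14, 3.14].

## Interface

Orientations are given as a unit quaternion [w, x, y, z].
In Python, from cell import sense, grab_frame, job_done, cut_out, tip_of, grip_depth gives the robot as it stands.
- The arm moves only by the tool carry_out, never from a script. Its argument "series" is text: rows parted by semicolons, each of 5 numbers parted by spaces: the finger opening in mm, from 0 to 87.8, then the shift along the tool's x, y, z in mm, then the turn about the tool's z in degrees. In form: gripper x y z roll; .... A call has 1 to 10 rows; each row shifts and turns the commanded pose from where the row before left it, along the tool's axes as they then stand; what a row does not reach is not made up. A row lasts 1/8 s, in which the tool goes at most 62.5 mm and 10.7 degrees, less where a joint would pass 70% of its speed; a pose out of reach is approached as far as the arm can. A call is refused whole if a number of a shift passes 62.5 or a number of a turn 10.7, either way. A call with a gripper value outside its range is refused whole. The fingers move at their own pace and stop on an object; the grip force is fixed at half the most. Time passes only in rows, so rows that do not move let the fingers close. It gives the time, the measured TCP pose, the force, the opening and the grip force at its end, in the units of the state.
- sense(): the state, without advancing time (a new reading comes with each control period).
- grab_frame(name): name is "side" or "top"; returns a dict with "frame" (480x640x3 uint8, red, green, blue), "depth" (480x640 float32, m along the optical axis (not along the pixel's ray), 0 where there is no reading), "fovy" (degrees; the focal length in pixels is half the picture's height over the tangent of half this angle, whatever the lens; pixels are square), "cx", "cy" (the principal point, pixels), "distortion" ([k1, k2, p1, p2, k3] as OpenCV has them; the pictures are not rectified), "T" (4x4, takes a point from camera to world coordinates). Camera axes: x right, y up, looking along -z (the intrinsics and any distortion apply to the point x, -y, -z); pixel columns grow to the right and rows downward; lengths in m; the calibration is good to about 2 mm. A picture is of the moment at which its call begins.
- job_done(): hands the job in; it is judged then, once.
Trained networks look in a picture, given as the dict that the camera call returned (one of the last four; its "shot" number tells which), for a name from the list of things; names that differ only in an ending like _2 or _b are one class to them, and where a whole thing is asked for, a point or a joint stands for the part that bears it (a point fixed in the world has none). Each returns a list of dicts, best first, with "confidence" (0 to 1); they miss things now and then, are a little off and sometimes report something else, mostly with a low value. They report only what shows in the picture. A call takes as long as a camera call.
- cut_out(picture, name): "region" (480x640 bool, what is visible of it).
- tip_of(picture, name): "xyz" ([x, y, z] in m, in world coordinates, good to about 4 mm: a listed point, or the origin of a listed thing).
The state is a dict: "t": time; "joint_pos": joint angles; "joint_velocities": joint speeds; "joint_efforts": joint torques, N m; "ee_pos": TCP position; "ee_rot": TCP orientation; "ft_force": force on the tool from outside, world axes, zero at the start; "torque": the same for the moment, N m; "gripper_width": opening from 0.0 (shut) to 1.0 (fully open); "grasp_force": force on a finger pad.
Only numpy, scipy, OpenCV 4.12 (cv2) and the standard library are available. Lean on these libraries where they do the work, as an engineer would, in place of code of your own. Each camera call takes 0.05 s, during which the arm holds its last target. There are 200 camera calls.

## Working session

There is one attempt and no reset: what is moved stays moved. The work goes in short steps, Python scripts to look and compute and a tool call to move; the robot and the scene stay as the last step left them, time stands still between calls to the robot, and variables do not carry over. Pictures are saved under pics/ and viewed, at most 14 in all, crops included, and the job is handed in when it is done.

Besides the shell and the picture viewer there is one more tool, called after "Request:" as name(argument=value, ...) on one line, values as JSON. carry_out: Moves the arm, as the interface text tells. Its arguments: {"type":"object","properties":{"series":{"type":"string"}},"required":["series"]}

```bash
mkdir -p pics; cat > h.py <<'E'
import numpy as np, cv2
from cell import *
def pts(p):
    f=240/np.tan(np.radians(p['fovy'])/2); K=np.array([[f,0,p['cx']],[0,f,p['cy']],[0,0,1]])
    v,u=np.mgrid[:480,:640]; uv=np.stack([u,v],-1).reshape(-1,1,2).astype(float)
    n=cv2.undistortPoints(uv,K,np.array(p['distortion'])).reshape(480,640,2)
    d=p['depth']; c=np.stack([n[...,0]*d,-n[...,1]*d,-d,np.ones_like(d)],-1)
    return (c@np.array(p['T']).T)[...,:3]
V=['vase_white_mid','vase_blue_mid','vase_green_mid','vase_red_mid']
A=V+['pad_1','pad_2','pad_3','pad_4','bowl','glaze_jar']
E
python3 - <<'E'
from h import *
s=sense();print(s,grip_depth)
for c in('top','side'):
    p=grab_frame(c);cv2.imwrite(f'pics/{c}0.png',p['frame'][...,::-1]);P=pts(p)
    print(c,np.round(p['T'],2).tolist())
    for n in A:
        for r in tip_of(p,n)[:4]:print(n,'tip',np.round(r['xyz'],3),round(r['confidence'],2))
        for r in cut_out(p,n)[:4]:
            m=r['region']&(p['depth']>0)
            if m.sum():
                q=P[m];v,u=np.nonzero(m);z=np.percentile(q[:,2],95);t=q[abs(q[:,2]-z)<.006]
                print('   cut',round(r['confidence'],2),m.sum(),'px',u.mean().round(),v.mean().round(),'ztop',z.round(3),'topmid',((t.min(0)+t.max(0))/2).round(3),'ext',np.ptp(t,0).round(3))
E
```

```text
{'t': 0.0, 'joint_pos': array([-1.31372332e+00,  9.18284203e-02,  1.23189404e+00, -1.09129609e-06,
        1.81980068e+00, -5.66923515e-02]), 'joint_velocities': array([-0.00106691, -0.00140385, -0.00119393,  0.00158174, -0.0004479 ,
       -0.00121533]), 'joint_efforts': array([-1.29458615e-03, -4.46455872e+01, -4.06441855e+01,  6.97282283e-02,
        2.93469883e-02, -1.22323659e-04]), 'ee_pos': array([ 0.1850983 , -0.57036608,  0.19732055]), 'ee_rot': array([-9.60349412e-04,  9.87718693e-01,  1.56239728e-01, -9.70725830e-05]), 'ft_force': array([-0.2302074 ,  0.25862324,  0.25663306]), 'torque': array([-0.06262588,  0.01487003, -0.03094674]), 'grasp_force': 0.0, 'gripper_width': 1.0002989453517748} 0.0187
top [[-0.01, 0.99, -0.15, 0.39], [-1.0, -0.01, -0.03, -0.03], [-0.03, 0.15, 0.99, 1.18], [0.0, 0.0, 0.0, 1.0]]
vase_white_mid tip [0.609 0.29  0.057] 0.67
vase_blue_mid tip [0.436 0.184 0.056] 0.97
   cut 0.73 414 px 233.0 291.0 ztop 0.096 topmid [0.44  0.183 0.095] ext [0.034 0.037 0.009]
vase_green_mid tip [0.565 0.175 0.044] 0.86
   cut 0.71 377 px 240.0 232.0 ztop 0.08 topmid
[... 5141 characters left out ...]
 px 396.0 203.0 ztop 0.025 topmid [ 0.499 -0.257  0.023] ext [0.058 0.059 0.007]
   cut 0.84 421 px 334.0 227.0 ztop 0.024 topmid [ 0.585 -0.123  0.022] ext [0.057 0.06  0.007]
   cut 0.74 367 px 424.0 195.0 ztop 0.025 topmid [ 0.454 -0.322  0.023] ext [0.056 0.061 0.008]
   cut 0.68 427 px 366.0 214.0 ztop 0.024 topmid [ 0.543 -0.194  0.023] ext [0.06  0.067 0.008]
bowl tip [0.744 0.002 0.001] 0.69
bowl tip [ 0.583 -0.123  0.022] 0.42
bowl tip [0.575 0.171 0.045] 0.22
   cut 0.66 2490 px 238.0 226.0 ztop 0.059 topmid [0.742 0.001 0.058] ext [0.13  0.129 0.01 ]
glaze_jar tip [0.386 0.009 0.001] 0.68
   cut 0.95 1084 px 399.0 302.0 ztop 0.064 topmid [0.385 0.006 0.062] ext [0.047 0.048 0.008]
```

View pics/top0.png

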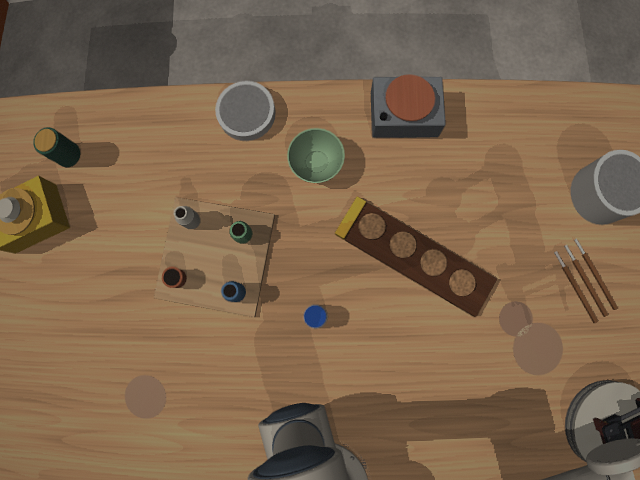

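View pics/side0.png

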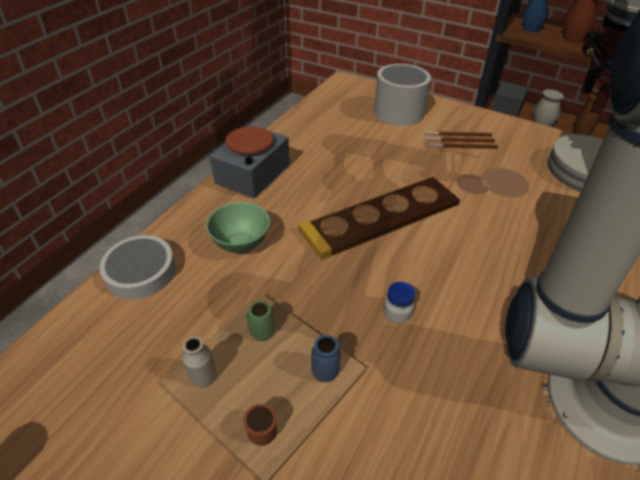

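The top picture shows the yellow end at about (350,217), so pad 1 is at (372,226), followed by (402,245), (433,263) and (462,282). The vases stand on the board: white at (186,216), green (240,232), blue (233,291) and red (173,277). The networks agree with this. I'll turn the tool to the plank's yaw and keep it there.

Request:
carry_out(series="87.8 0 0 0 -9.65; 87.8 0 0 0 -9.65; 87.8 0 0 0 -9.65; 87.8 0 0 0 -9.65; 87.8 50 -7 0 0; 87.8 50 -7 0 0; 87.8 50 -7 0 0; 87.8 50 -7 0 0; 87.8 50 -7 0 0; 87.8 50 -7 0 0")

```text
t: 3.35
ee_pos: [0.3158, -0.2957, 0.1986]
ee_rot: [0.0, 0.881, 0.474, 0.0]
ft_force: [0.8, 0.4, 0.6]
gripper_width: 1.002
grasp_force: 0.0
```

```bash
cat >> h.py <<'E'
from scipy.spatial.transform import Rotation as R
W=dict(white=(.6065,.291),blue=(.438,.1855),green=(.5715,.1715),red=(.4705,.3215),p1=(.585,-.1225),p2=(.5415,-.1925),p3=(.499,-.258),p4=(.4545,-.3225))
def go(xy,z):
    s=sense(); q=s['ee_rot']; M=R.from_quat([q[1],q[2],q[3],q[0]]).as_matrix()
    d=np.array([*xy,z])-s['ee_pos']
    yaw=np.degrees(np.arctan2(M[1,0],M[0,0]))
    print('t',s['t'],'pos',s['ee_pos'].round(4),'yaw',yaw.round(2),'tilt',M[:,2].round(4),'shift mm',(1000*M.T@d).round(1),'F',s['ft_force'].round(1),'w',round(s['gripper_width']*88,1),'g',round(s['grasp_force'],1))
E
python3 -c "
from h import *
go(W['white'],.197)"
```

```text
t 3.35 pos [ 0.3158 -0.2957  0.1986] yaw 56.56 tilt [ 7.e-04 -5.e-04 -1.e+00] shift mm [649.8 -80.7   1.5] F [0.8 0.4 0.6] w 88.2 g 0.0
```

Request:
carry_out(series="87.8 54 -6.7 0 0; 87.8 54 -6.7 0 0; 87.8 54 -6.7 0 0; 87.8 54 -6.7 0 0; 87.8 54 -6.7 0 0; 87.8 54 -6.7 0 0; 87.8 54 -6.7 0 0; 87.8 54 -6.7 0 0; 87.8 54 -6.7 0 0; 87.8 54 -6.7 0 0")

```text
t: 4.6
ee_pos: [0.5575, 0.1922, 0.1986]
ee_rot: [0.0, 0.881, 0.474, 0.0]
ft_force: [1.0, -0.7, 0.5]
gripper_width: 0.999
grasp_force: 0.0
```

Request:
carry_out(series="87.8 54 -6.7 0 0; 87.8 54 -6.7 0 0; 87.8 0 0 0 0")

```text
t: 4.97
ee_pos: [0.6052, 0.291, 0.1945]
ee_rot: [-0.001, 0.88, 0.476, -0.002]
ft_force: [0.9, -0.0, -0.2]
gripper_width: 0.996
grasp_force: 0.0
```

```bash
python3 - <<'E'
from h import *
go(W['white'],.038)
p=grab_frame('side');cv2.imwrite('pics/s1.png',p['frame'][...,::-1])
E
```

```text
t 4.975 pos [0.6052 0.291  0.1945] yaw 56.79 tilt [-0.0048 -0.0014 -1.    ] shift mm [  1.3   1.6 156.5] F [ 0.9 -0.  -0.2] w 87.6 g 0.0
```

View pics/s1.png

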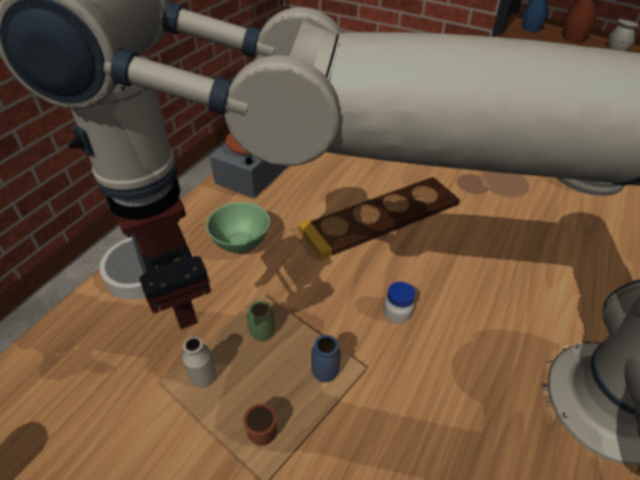

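The open gripper hangs above the white vase at (198,362), and nothing is in the way, so I go down.

Request:
carry_out(series="87.8 0 0 0 0; 87.8 0 0 30 0; 87.8 0 0 30 0; 87.8 0 0 30 0; 87.8 0 0 30 0; 87.8 0 0 20 0; 87.8 0 0 15 0; 87.8 0 0 0 0; 87.8 0 0 0 0")

```text
t: 6.15
ee_pos: [0.6058, 0.2881, 0.0449]
ee_rot: [0.0, 0.881, 0.474, 0.001]
ft_force: [0.9, 0.4, 0.5]
gripper_width: 0.999
grasp_force: 0.0
```

```bash
python3 - <<'E'
from h import *
go(W['white'],.038)
p=grab_frame('side');cv2.imwrite('pics/s2.png',cv2.resize(p['frame'][240:440,90:350,::-1],None,fx=2.5,fy=2.5))
E
```

```text
t 6.15 pos [0.6058 0.2881 0.0449] yaw 56.58 tilt [ 1.9e-03  8.0e-04 -1.0e+00] shift mm [ 2.7 -1.   6.9] F [0.9 0.4 0.5] w 87.9 g 0.0
```

View pics/s2.png

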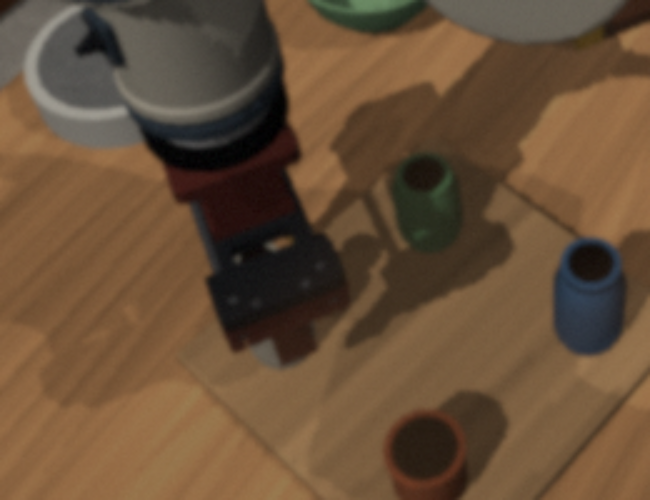

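The vase is between the fingers, at about (275,350) in the crop. I'll adjust slightly, then grip and lift.

Request:
carry_out(series="87.8 2.7 -1 7 0; 87.8 0 0 0 0; 20 0 0 0 0; 20 0 0 0 0; 20 0 0 0 0; 20 0 0 0 0; 20 0 0 0 0; 20 0 0 0 0; 20 0 0 0 0; 20 0 0 0 0")

```text
t: 7.45
ee_pos: [0.6058, 0.2908, 0.0365]
ee_rot: [-0.0, 0.881, 0.474, 0.0]
ft_force: [-0.8, 0.6, 0.9]
gripper_width: 0.498
grasp_force: 30.0
```

```bash
python3 - <<'E'
from h import *
go(W['white'],.138)
go(W['p1'],.138)
E
```

```text
t 7.45 pos [0.6058 0.2908 0.0365] yaw 56.58 tilt [-0.e+00  1.e-04 -1.e+00] shift mm [   0.5    0.5 -101.5] F [-0.8  0.6  0.9] w 43.8 g 30.0
t 7.45 pos [0.6058 0.2908 0.0365] yaw 56.58 tilt [-0.e+00  1.e-04 -1.e+00] shift mm [-356.5  210.3 -101.5] F [-0.8  0.6  0.9] w 43.8 g 30.0
```

Request:
carry_out(series="20 0 0 -15 0; 20 0 0 -30 0; 20 0 0 -35 0; 20 0 0 -20 0; 20 -15 9 0 0; 20 -30 18 0 0; 20 -40 23 0 0; 20 -40 23 0 0; 20 -40 23 0 0; 20 -40 23 0 0")

```text
t: 8.7
ee_pos: [0.5908, 0.0514, 0.1341]
ee_rot: [-0.0, 0.881, 0.474, -0.002]
ft_force: [-0.2, -0.6, -2.1]
gripper_width: 0.492
grasp_force: 30.0
```

Request:
carry_out(series="20 -40 23 0 0; 20 -40 23 0 0; 20 -40 23 0 0; 20 -20 14 0 0; 20 -11 8 0 0; 20 0 0 0 0; 20 0 0 0 0; 20 0 0 0 0")

```text
t: 9.7
ee_pos: [0.5851, -0.121, 0.1364]
ee_rot: [-0.0, 0.88, 0.475, 0.0]
ft_force: [0.5, 0.0, -3.3]
gripper_width: 0.492
grasp_force: 30.0
```

```bash
python3 - <<'E'
from h import *
go(W['p1'],.0475)
p=grab_frame('side');P=pts(p);cv2.imwrite('pics/s3.png',p['frame'][...,::-1])
for n in ['vase_white_mid','pad_1']:
    print(n,[(r['xyz'].round(3) if hasattr(r['xyz'],'round') else r['xyz'],round(r['confidence'],2)) for r in tip_of(p,n)])
E
```

```text
t 9.7 pos [ 0.5851 -0.121   0.1364] yaw 56.66 tilt [ 0.e+00  2.e-04 -1.e+00] shift mm [-1.4  0.7 88.9] F [ 0.5  0.  -3.3] w 43.3 g 30.0
vase_white_mid [([0.5853, -0.1174, 0.1623], 0.61)]
pad_1 [([0.501, -0.257, 0.0185], 0.89), ([0.5442, -0.189, 0.0193], 0.86), ([0.5838, -0.1207, 0.019], 0.81), ([0.4534, -0.3211, 0.0175], 0.76)]
```

View pics/s3.png

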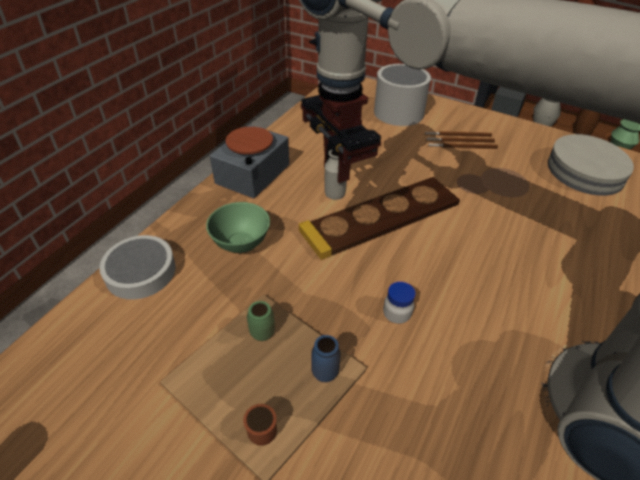

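The white vase hangs at (336,178) above pad 1, held upright. Lowering now: most of the way first, then in small steps while watching the force.

Request:
carry_out(series="20 -1.4 0.7 15 0; 20 0 0 25 0; 20 0 0 20 0; 20 0 0 14 0; 20 0 0 6 0; 20 0 0 4 0; 20 0 0 0 0; 20 0 0 0 0")

```text
t: 10.85
ee_pos: [0.5853, -0.1237, 0.0533]
ee_rot: [0.0, 0.881, 0.474, 0.0]
ft_force: [0.3, 0.4, -2.2]
gripper_width: 0.493
grasp_force: 30.0
```

```bash
python3 - <<'E'
from h import *
go(W['p1'],.0475)
E
```

```text
t 10.85 pos [ 0.5853 -0.1237  0.0533] yaw 56.58 tilt [ 1.3e-03 -3.0e-04 -1.0e+00] shift mm [ 0.9 -0.9  5.8] F [ 0.3  0.4 -2.2] w 43.4 g 30.0
```

Request:
carry_out(series="20 0.8 -0.8 2 0; 20 0 0 1 0; 20 0 0 1 0; 20 0 0 0 0; 20 0 0 0 0")

```text
t: 11.48
ee_pos: [0.5847, -0.1225, 0.0485]
ee_rot: [0.0, 0.881, 0.474, 0.0]
ft_force: [-0.5, -0.4, -2.5]
gripper_width: 0.493
grasp_force: 30.0
```

Request:
carry_out(series="20 0 0 1 0; 20 0 0 0 0; 20 0 0 0 0")

```text
t: 11.85
ee_pos: [0.5847, -0.1225, 0.0475]
ee_rot: [0.0, 0.881, 0.474, 0.0]
ft_force: [-0.2, 0.5, -2.3]
gripper_width: 0.49
grasp_force: 30.0
```

Request:
carry_out(series="20 0 0 0.7 0; 20 0 0 0 0; 20 0 0 0 0")

```text
t: 12.22
ee_pos: [0.5848, -0.1225, 0.0474]
ee_rot: [0.0, 0.881, 0.474, 0.0]
ft_force: [-1.4, 0.9, 2.9]
gripper_width: 0.491
grasp_force: 30.0
```

Request:
carry_out(series="20 0 0 0.7 0; 20 0 0 0 0; 20 0 0 0 0")

```text
t: 12.6
ee_pos: [0.5848, -0.1224, 0.0474]
ee_rot: [0.0, 0.881, 0.474, 0.0]
ft_force: [-2.6, 1.2, 7.6]
gripper_width: 0.495
grasp_force: 30.0
```

Contact came right at the predicted height. Next I back off slightly, open and rise.

Request:
carry_out(series="20 0 0 -0.8 0; 50 0 0 0 0; 60 0 0 0 0; 87.8 0 0 0 0; 87.8 0 0 0 0; 87.8 0 0 0 0; 87.8 0 0 -15 0; 87.8 0 0 -30 0; 87.8 0 0 -40 0; 87.8 0 0 -40 0")

```text
t: 13.85
ee_pos: [0.5846, -0.1225, 0.1743]
ee_rot: [0.0, 0.881, 0.474, 0.0]
ft_force: [-0.1, 0.3, 0.0]
gripper_width: 1.001
grasp_force: 0.0
```

```bash
python3 - <<'E'
from h import *
go(W['blue'],.17)
p=grab_frame('side')
print([(np.round(r['xyz'],3),round(r['confidence'],2)) for r in tip_of(p,'vase_white_mid')])
E
```

```text
t 13.85 pos [ 0.5846 -0.1225  0.1743] yaw 56.58 tilt [ 1.1e-03 -3.0e-04 -1.0e+00] shift mm [ 176.3 -292.     4.1] F [-0.1  0.3  0. ] w 88.1 g 0.0
[(array([ 0.587, -0.122,  0.072]), 0.81), (array([0.577, 0.174, 0.045]), 0.71), (array([ 0.499, -0.255,  0.018]), 0.18)]
```

White stands on pad 1. Blue is next.

Request:
carry_out(series="87.8 22 -36.5 0 0; 87.8 22 -36.5 0 0; 87.8 22 -36.5 0 0; 87.8 22 -36.5 0 0; 87.8 22 -36.5 0 0; 87.8 22 -36.5 0 0; 87.8 22 -36.5 0 0; 87.8 22 -36.5 0 0; 87.8 0 0 0 0; 87.8 0 0 0 0")

```text
t: 15.2
ee_pos: [0.438, 0.1849, 0.1718]
ee_rot: [0.0, 0.88, 0.474, -0.0]
ft_force: [-0.1, -0.3, -0.3]
gripper_width: 1.0
grasp_force: 0.0
```

```bash
python3 - <<'E'
from h import *
go(W['blue'],.033)
E
```

```text
t 15.2 pos [0.438  0.1849 0.1718] yaw 56.6 tilt [ 2.e-04 -5.e-04 -1.e+00] shift mm [  0.6  -0.4 138.8] F [-0.1 -0.3 -0.3] w 88.0 g 0.0
```

Request:
carry_out(series="87.8 0 0 20 0; 87.8 0 0 30 0; 87.8 0 0 30 0; 87.8 0 0 30 0; 87.8 0 0 17 0; 87.8 0 0 10 0; 87.8 0 0 0 0; 87.8 0 0 0 0; 87.8 0 0 0 0")

```text
t: 16.32
ee_pos: [0.4385, 0.1855, 0.036]
ee_rot: [0.0, 0.881, 0.474, 0.001]
ft_force: [0.0, 0.6, -0.2]
gripper_width: 0.999
grasp_force: 0.0
```

Request:
carry_out(series="20 0 0 0 0; 20 0 0 0 0; 20 0 0 0 0; 20 0 0 0 0; 20 0 0 0 0; 20 0 0 0 0; 20 0 0 0 0; 20 0 0 0 0")

```text
t: 17.32
ee_pos: [0.4379, 0.1851, 0.0348]
ee_rot: [0.0, 0.881, 0.474, 0.0]
ft_force: [0.8, 0.5, 0.8]
gripper_width: 0.511
grasp_force: 30.0
```

```bash
python3 - <<'E'
from h import *
go(W['p2'],.14)
E
```

```text
t 17.325 pos [0.4379 0.1851 0.0348] yaw 56.57 tilt [ 1.e-04 -1.e-04 -1.e+00] shift mm [-258.1  294.5 -105.1] F [0.8 0.5 0.8] w 45.0 g 30.0
```

Request:
carry_out(series="20 0 0 -15 0; 20 0 0 -35 0; 20 0 0 -40 0; 20 0 0 -30 0; 20 -13 15 0 0; 20 -25 28 0 0; 20 -32 37 0 0; 20 -32 37 0 0; 20 -32 37 0 0; 20 -32 37 0 0")

```text
t: 18.58
ee_pos: [0.5061, -0.06, 0.1558]
ee_rot: [0.0, 0.881, 0.474, 0.0]
ft_force: [0.6, 0.7, -1.4]
gripper_width: 0.515
grasp_force: 30.0
```

Request:
carry_out(series="20 -32 37 0 0; 20 -32 37 0 0; 20 -20 20 0 0; 20 -8 9.5 0 0; 20 0 0 0 0; 20 0 0 0 0; 20 0 0 0 0")

```text
t: 19.45
ee_pos: [0.5416, -0.1912, 0.1552]
ee_rot: [0.0, 0.88, 0.475, 0.0]
ft_force: [-0.2, 0.3, -1.1]
gripper_width: 0.514
grasp_force: 30.0
```

```bash
python3 - <<'E'
from h import *
go(W['p2'],.0458)
p=grab_frame('side')
print([(np.round(r['xyz'],3),round(r['confidence'],2)) for r in tip_of(p,'vase_blue_mid')])
E
```

```text
t 19.45 pos [ 0.5416 -0.1912  0.1552] yaw 56.66 tilt [ 4.e-04  1.e-04 -1.e+00] shift mm [ -1.2   0.6 109.4] F [-0.2  0.3 -1.1] w 45.2 g 30.0
[(array([ 0.542, -0.187,  0.176]), 0.96)]
```

Request:
carry_out(series="20 -1 0.5 20 0; 20 0 0 30 0; 20 0 0 25 0; 20 0 0 17 0; 20 0 0 8 0; 20 0 0 4 0; 20 0 0 0 0; 20 0 0 0 0; 20 0 0 0 0")

```text
t: 20.68
ee_pos: [0.5418, -0.1936, 0.0515]
ee_rot: [0.0, 0.881, 0.474, 0.0]
ft_force: [-0.9, 0.9, -2.0]
gripper_width: 0.51
grasp_force: 30.0
```

```bash
python3 - <<'E'
from h import *
go(W['p2'],.0458)
E
```

```text
t 20.675 pos [ 0.5418 -0.1936  0.0515] yaw 56.58 tilt [ 1.e-03 -4.e-04 -1.e+00] shift mm [ 0.7 -0.8  5.7] F [-0.9  0.9 -2. ] w 44.9 g 30.0
```

Request:
carry_out(series="20 0.6 -0.7 2.5 0; 20 0 0 1 0; 20 0 0 1 0; 20 0 0 0 0; 20 0 0 0 0")

```text
t: 21.3
ee_pos: [0.5412, -0.1926, 0.0463]
ee_rot: [0.0, 0.881, 0.474, -0.0]
ft_force: [0.1, -0.2, -1.2]
gripper_width: 0.511
grasp_force: 30.0
```

Request:
carry_out(series="20 0 0 0.7 0; 20 0 0 0 0; 20 0 0 0 0")

```text
t: 21.68
ee_pos: [0.5413, -0.1926, 0.0459]
ee_rot: [0.0, 0.881, 0.474, 0.0]
ft_force: [0.4, -0.9, -0.8]
gripper_width: 0.509
grasp_force: 30.0
```

Request:
carry_out(series="20 0 0 0.7 0; 20 0 0 0 0; 20 0 0 0 0")

```text
t: 22.05
ee_pos: [0.5414, -0.1926, 0.0458]
ee_rot: [0.0, 0.881, 0.474, 0.0]
ft_force: [-0.7, 0.9, 5.1]
gripper_width: 0.513
grasp_force: 30.0
```

Contact. Release, rise and go to green.

Request:
carry_out(series="20 0 0 -0.6 0; 50 0 0 0 0; 60 0 0 0 0; 87.8 0 0 0 0; 87.8 0 0 0 0; 87.8 0 0 0 0; 87.8 0 0 -15 0; 87.8 0 0 -30 0; 87.8 0 0 -40 0; 87.8 0 0 -40 0")

```text
t: 23.3
ee_pos: [0.5412, -0.1925, 0.173]
ee_rot: [0.0, 0.881, 0.474, 0.0]
ft_force: [0.5, -0.5, 0.2]
gripper_width: 1.001
grasp_force: 0.0
```

```bash
python3 - <<'E'
from h import *
go(W['green'],.17)
p=grab_frame('side')
for v in V[:3]:print([(np.round(r['xyz'],3),round(r['confidence'],2)) for r in tip_of(p,v)])
E
```

```text
t 23.3 pos [ 0.5412 -0.1925  0.173 ] yaw 56.58 tilt [ 1.1e-03 -4.0e-04 -1.0e+00] shift mm [ 320.6 -175.2    2.9] F [ 0.5 -0.5  0.2] w 88.1 g 0.0
[(array([ 0.587, -0.116,  0.073]), 0.57)]
[(array([ 0.541, -0.193,  0.061]), 0.7)]
[(array([0.576, 0.17 , 0.047]), 0.84), (array([ 0.502, -0.258,  0.018]), 0.5), (array([ 0.585, -0.122,  0.019]), 0.48), (array([ 0.741,  0.001, -0.001]), 0.43)]
```

Request:
carry_out(series="87.8 40 -22 0 0; 87.8 40 -22 0 0; 87.8 40 -22 0 0; 87.8 40 -22 0 0; 87.8 40 -22 0 0; 87.8 40 -22 0 0; 87.8 40 -22 0 0; 87.8 40 -22 0 0; 87.8 0 0 0 0; 87.8 0 0 0 0")

```text
t: 24.75
ee_pos: [0.57, 0.171, 0.1692]
ee_rot: [-0.0, 0.88, 0.474, -0.001]
ft_force: [-0.7, -0.5, -0.9]
gripper_width: 1.0
grasp_force: 0.0
```

```bash
python3 - <<'E'
from h import *
go(W['green'],.026)
E
```

```text
t 24.75 pos [0.57   0.171  0.1692] yaw 56.59 tilt [-0.0022 -0.0011 -1.    ] shift mm [  1.6   1.2 143.2] F [-0.7 -0.5 -0.9] w 88.0 g 0.0
```

Request:
carry_out(series="87.8 1 1 20 0; 87.8 0 0 30 0; 87.8 0 0 30 0; 87.8 0 0 30 0; 87.8 0 0 20 0; 87.8 0 0 12 0; 87.8 0 0 4 0; 87.8 0 0 0 0; 87.8 0 0 0 0")

```text
t: 25.88
ee_pos: [0.5726, 0.172, 0.0258]
ee_rot: [0.0, 0.881, 0.474, 0.001]
ft_force: [0.2, -0.1, 0.2]
gripper_width: 1.001
grasp_force: 0.0
```

Request:
carry_out(series="20 0 0 0 0; 20 0 0 0 0; 20 0 0 0 0; 20 0 0 0 0; 20 0 0 0 0; 20 0 0 0 0; 20 0 0 0 0; 20 0 0 0 0")

```text
t: 26.88
ee_pos: [0.5719, 0.1718, 0.0245]
ee_rot: [0.0, 0.881, 0.474, -0.0]
ft_force: [0.4, 0.0, 0.5]
gripper_width: 0.51
grasp_force: 30.0
```

```bash
python3 - <<'E'
from h import *
go(W['p3'],.14)
E
```

```text
t 26.875 pos [0.5719 0.1718 0.0245] yaw 56.58 tilt [-0. -0. -1.] shift mm [-398.9  175.9 -115.5] F [0.4 0.  0.5] w 44.8 g 30.0
```

Request:
carry_out(series="20 0 0 -15 0; 20 0 0 -40 0; 20 0 0 -50 0; 20 0 0 -45 0; 20 -15 6 0 0; 20 -30 13 0 0; 20 -40 18 0 0; 20 -40 18 0 0; 20 -40 18 0 0; 20 -40 18 0 0")

```text
t: 28.12
ee_pos: [0.5335, -0.0513, 0.1728]
ee_rot: [-0.001, 0.881, 0.474, -0.001]
ft_force: [0.3, -0.5, -1.8]
gripper_width: 0.511
grasp_force: 30.0
```

Request:
carry_out(series="20 -40 18 0 0; 20 -40 18 0 0; 20 -40 18 0 0; 20 -40 17 0 0; 20 -23 9 0 0; 20 -11 5 0 0; 20 0 0 0 0; 20 0 0 0 0; 20 0 0 0 0")

```text
t: 29.25
ee_pos: [0.4993, -0.2572, 0.1746]
ee_rot: [-0.0, 0.88, 0.475, 0.0]
ft_force: [0.6, 0.6, -1.7]
gripper_width: 0.513
grasp_force: 30.0
```

```bash
python3 - <<'E'
from h import *
go(W['p3'],.0355)
p=grab_frame('side')
print([(np.round(r['xyz'],3),round(r['confidence'],2)) for r in tip_of(p,'vase_green_mid')])
E
```

```text
t 29.25 pos [ 0.4993 -0.2572  0.1746] yaw 56.66 tilt [ 2.e-04  1.e-04 -1.e+00] shift mm [-9.000e-01  1.000e-01  1.391e+02] F [ 0.6  0.6 -1.7] w 45.2 g 30.0
[(array([ 0.499, -0.257,  0.195]), 0.89), (array([ 0.544, -0.193,  0.014]), 0.36)]
```

Request:
carry_out(series="20 0 0 20 0; 20 0 0 35 0; 20 0 0 35 0; 20 0 0 25 0; 20 0 0 12 0; 20 0 0 5 0; 20 0 0 2 0; 20 0 0 0 0; 20 0 0 0 0; 20 0 0 0 0")

```text
t: 30.6
ee_pos: [0.4993, -0.2583, 0.0411]
ee_rot: [0.0, 0.881, 0.474, 0.0]
ft_force: [0.1, 0.2, -1.6]
gripper_width: 0.513
grasp_force: 30.0
```

```bash
python3 - <<'E'
from h import *
go(W['p3'],.0355)
E
```

```text
t 30.6 pos [ 0.4993 -0.2583  0.0411] yaw 56.58 tilt [ 7.e-04 -4.e-04 -1.e+00] shift mm [ 0.1 -0.4  5.6] F [ 0.1  0.2 -1.6] w 45.2 g 30.0
```

Request:
carry_out(series="20 0 0 2.5 0; 20 0 0 1 0; 20 0 0 1 0; 20 0 0 0.5 0; 20 0 0 0 0; 20 0 0 0 0")

```text
t: 31.35
ee_pos: [0.4991, -0.2582, 0.0356]
ee_rot: [0.0, 0.881, 0.474, 0.0]
ft_force: [-0.1, 0.2, -0.5]
gripper_width: 0.514
grasp_force: 30.0
```

Request:
carry_out(series="20 0 0 0.7 0; 20 0 0 0 0; 20 0 0 0 0")

```text
t: 31.72
ee_pos: [0.4991, -0.2582, 0.0355]
ee_rot: [0.0, 0.881, 0.474, 0.0]
ft_force: [-1.1, 0.4, 4.6]
gripper_width: 0.51
grasp_force: 30.0
```

Request:
carry_out(series="20 0 0 -0.6 0; 50 0 0 0 0; 60 0 0 0 0; 87.8 0 0 0 0; 87.8 0 0 0 0; 87.8 0 0 0 0; 87.8 0 0 -15 0; 87.8 0 0 -35 0; 87.8 0 0 -45 0; 87.8 0 0 -45 0")

```text
t: 32.98
ee_pos: [0.499, -0.2581, 0.1781]
ee_rot: [0.0, 0.881, 0.474, 0.0]
ft_force: [0.5, 0.2, -0.2]
gripper_width: 0.997
grasp_force: 0.0
```

```bash
python3 - <<'E'
from h import *
go(W['red'],.17)
p=grab_frame('side')
for v in V:print([(np.round(r['xyz'],3),round(r['confidence'],2)) for r in tip_of(p,v)])
E
```

```text
t 32.975 pos [ 0.499  -0.2581  0.1781] yaw 56.58 tilt [ 1.e-03 -6.e-04 -1.e+00] shift mm [ 468.1 -343.     7.7] F [ 0.5  0.2 -0.2] w 87.7 g 0.0
[(array([ 0.587, -0.12 ,  0.069]), 0.88)]
[(array([ 0.541, -0.192,  0.063]), 0.9)]
[(array([ 0.5  , -0.26 ,  0.058]), 0.55)]
[(array([0.469, 0.32 , 0.033]), 0.83)]
```

Request:
carry_out(series="87.8 39 -28.6 0 0; 87.8 39 -28.6 0 0; 87.8 39 -28.6 0 0; 87.8 39 -28.6 0 0; 87.8 39 -28.6 0 0; 87.8 39 -28.6 0 0; 87.8 39 -28.6 0 0; 87.8 39 -28.6 0 0; 87.8 39 -28.6 0 0; 87.8 39 -28.6 0 0")

```text
t: 34.48
ee_pos: [0.4741, 0.2261, 0.1735]
ee_rot: [-0.0, 0.881, 0.474, -0.002]
ft_force: [0.1, -0.5, 0.2]
gripper_width: 0.993
grasp_force: 0.0
```

Request:
carry_out(series="87.8 39 -28.6 0 0; 87.8 39 -28.6 0 0; 87.8 0 0 0 0; 87.8 0 0 0 0; 87.8 0 0 0 0")

```text
t: 35.1
ee_pos: [0.4705, 0.3202, 0.1751]
ee_rot: [0.0, 0.881, 0.473, -0.0]
ft_force: [0.5, 0.9, -0.4]
gripper_width: 1.0
grasp_force: 0.0
```

```bash
python3 - <<'E'
from h import *
go(W['red'],.019)
E
```

```text
t 35.1 pos [0.4705 0.3202 0.1751] yaw 56.5 tilt [-5.e-04 -6.e-04 -1.e+00] shift mm [  1.2  -0.7 156.1] F [ 0.5  0.9 -0.4] w 88.0 g 0.0
```

Request:
carry_out(series="87.8 1 -0.5 20 0; 87.8 0 0 35 0; 87.8 0 0 35 0; 87.8 0 0 30 0; 87.8 0 0 20 0; 87.8 0 0 10 0; 87.8 0 0 5 0; 87.8 0 0 0 0; 87.8 0 0 0 0; 87.8 0 0 0 0")

```text
t: 36.35
ee_pos: [0.4709, 0.3229, 0.0213]
ee_rot: [-0.0, 0.881, 0.474, 0.001]
ft_force: [0.0, -0.1, 1.3]
gripper_width: 1.002
grasp_force: 0.0
```

Request:
carry_out(series="20 0 0 0 0; 20 0 0 0 0; 20 0 0 0 0; 20 0 0 0 0; 20 0 0 0 0; 20 0 0 0 0; 20 0 0 0 0; 20 0 0 0 0")

```text
t: 37.35
ee_pos: [0.4705, 0.3225, 0.0204]
ee_rot: [0.0, 0.881, 0.474, 0.0]
ft_force: [0.4, 0.4, 0.6]
gripper_width: 0.518
grasp_force: 30.0
```

```bash
python3 - <<'E'
from h import *
go(W['p4'],.14)
E
```

```text
t 37.35 pos [0.4705 0.3225 0.0204] yaw 56.57 tilt [ 0. -0. -1.] shift mm [-547.2  342.  -119.6] F [0.4 0.4 0.6] w 45.6 g 30.0
```

Request:
carry_out(series="20 0 0 -15 0; 20 0 0 -40 0; 20 0 0 -50 0; 20 0 0 -45 0; 20 -15 9 0 0; 20 -30 19 0 0; 20 -40 25 0 0; 20 -40 25 0 0; 20 -40 25 0 0; 20 -40 25 0 0")

```text
t: 38.6
ee_pos: [0.4634, 0.0791, 0.1694]
ee_rot: [-0.0, 0.881, 0.474, -0.001]
ft_force: [0.1, 0.4, -1.3]
gripper_width: 0.515
grasp_force: 30.0
```

Request:
carry_out(series="20 -40 25 0 0; 20 -40 25 0 0; 20 -40 25 0 0; 20 -40 25 0 0; 20 -40 25 0 0; 20 -40 25 0 0; 20 -40 25 0 0; 20 -40 25 0 0; 20 -30 19 0 0; 20 -22 15 0 0")

```text
t: 39.85
ee_pos: [0.4535, -0.3598, 0.1691]
ee_rot: [-0.001, 0.881, 0.473, -0.0]
ft_force: [0.8, 0.0, -0.5]
gripper_width: 0.519
grasp_force: 30.0
```

Request:
carry_out(series="20 -10 5 0 0; 20 0 0 0 0; 20 0 0 0 0; 20 0 0 0 0")

```text
t: 40.35
ee_pos: [0.4538, -0.3686, 0.1707]
ee_rot: [0.0, 0.88, 0.474, 0.0]
ft_force: [0.2, -0.3, -1.5]
gripper_width: 0.516
grasp_force: 30.0
```

```bash
python3 - <<'E'
from h import *
go(W['p4'],.0314)
p=grab_frame('side')
print([(np.round(r['xyz'],3),round(r['confidence'],2)) for r in tip_of(p,'vase_red_mid')])
E
```

```text
t 40.35 pos [ 0.4538 -0.3686  0.1707] yaw 56.65 tilt [ 4.e-04 -1.e-04 -1.e+00] shift mm [ 38.9 -24.8 139.3] F [ 0.2 -0.3 -1.5] w 45.4 g 30.0
[(array([ 0.451, -0.369,  0.184]), 0.71), (array([ 0.544, -0.191,  0.018]), 0.25)]
```

I sent one row too many, so the arm overshot at height. Correcting that now.

Request:
carry_out(series="20 13 -8 0 0; 20 15 -10 0 0; 20 11 -7 0 0; 20 0 0 0 0; 20 0 0 40 0; 20 0 0 40 0; 20 0 0 25 0; 20 0 0 0 0; 20 0 0 0 0; 20 0 0 0 0")

```text
t: 41.7
ee_pos: [0.4549, -0.3239, 0.0674]
ee_rot: [0.001, 0.881, 0.474, 0.001]
ft_force: [-0.4, -0.1, 0.1]
gripper_width: 0.515
grasp_force: 30.0
```

```bash
python3 - <<'E'
from h import *
go(W['p4'],.0314)
E
```

```text
t 41.7 pos [ 0.4549 -0.3239  0.0674] yaw 56.57 tilt [ 0.0024 -0.002  -1.    ] shift mm [ 1.  -1.2 36. ] F [-0.4 -0.1  0.1] w 45.3 g 30.0
```

Request:
carry_out(series="20 0.8 -0.6 15 0; 20 0 0 10 0; 20 0 0 5 0; 20 0 0 0 0; 20 0 0 0 0; 20 0 0 0 0")

```text
t: 42.45
ee_pos: [0.4543, -0.3224, 0.0359]
ee_rot: [0.0, 0.881, 0.474, 0.0]
ft_force: [-0.1, 1.0, -0.8]
gripper_width: 0.517
grasp_force: 30.0
```

```bash
python3 - <<'E'
from h import *
go(W['p4'],.0314)
E
```

```text
t 42.45 pos [ 0.4543 -0.3224  0.0359] yaw 56.58 tilt [ 7.e-04 -5.e-04 -1.e+00] shift mm [0.  0.2 4.5] F [-0.1  1.  -0.8] w 45.5 g 30.0
```

Request:
carry_out(series="20 0 0 2 0; 20 0 0 1 0; 20 0 0 0.7 0; 20 0 0 0 0; 20 0 0 0 0")

```text
t: 43.08
ee_pos: [0.454, -0.3222, 0.0318]
ee_rot: [0.0, 0.881, 0.474, 0.0]
ft_force: [-0.4, -0.2, -1.4]
gripper_width: 0.52
grasp_force: 30.0
```

Request:
carry_out(series="20 0 0 0.7 0; 20 0 0 0 0; 20 0 0 0 0")

```text
t: 43.45
ee_pos: [0.4541, -0.3223, 0.0314]
ee_rot: [0.0, 0.881, 0.474, 0.0]
ft_force: [-0.5, 0.8, 1.3]
gripper_width: 0.516
grasp_force: 30.0
```

Request:
carry_out(series="20 0 0 0.6 0; 20 0 0 0 0; 20 0 0 0 0")

```text
t: 43.82
ee_pos: [0.4542, -0.3224, 0.0313]
ee_rot: [0.0, 0.881, 0.474, 0.0]
ft_force: [-1.4, 1.4, 5.0]
gripper_width: 0.519
grasp_force: 30.0
```

Request:
carry_out(series="20 0 0 -0.6 0; 50 0 0 0 0; 60 0 0 0 0; 87.8 0 0 0 0; 87.8 0 0 0 0; 87.8 0 0 0 0; 87.8 0 0 -15 0; 87.8 0 0 -35 0; 87.8 0 0 -45 0; 87.8 0 0 -45 0")

```text
t: 45.08
ee_pos: [0.454, -0.3221, 0.1737]
ee_rot: [0.001, 0.881, 0.474, 0.0]
ft_force: [0.0, 0.1, 0.9]
gripper_width: 1.001
grasp_force: 0.0
```

Request:
carry_out(series="87.8 -50 0 0 0; 87.8 -50 0 0 0; 87.8 -50 0 0 0; 87.8 0 0 0 0; 87.8 0 0 0 0")

```text
t: 45.7
ee_pos: [0.3717, -0.4472, 0.1718]
ee_rot: [0.0, 0.881, 0.474, 0.0]
ft_force: [-0.4, 0.4, 1.0]
gripper_width: 1.004
grasp_force: 0.0
```

```bash
python3 - <<'E'
from h import *
p=grab_frame('side');cv2.imwrite('pics/s9.png',p['frame'][...,::-1])
for v in V:print([(np.round(r['xyz'],3),round(r['confidence'],2)) for r in tip_of(p,v)])
E
```

```text
[(array([ 0.587, -0.117,  0.067]), 0.87)]
[(array([ 0.541, -0.19 ,  0.062]), 0.86), (array([ 0.501, -0.258,  0.057]), 0.37)]
[(array([ 0.501, -0.257,  0.057]), 0.94)]
[(array([ 0.456, -0.324,  0.047]), 0.72), (array([ 0.5  , -0.258,  0.055]), 0.63), (array([ 0.498, -0.255,  0.018]), 0.49), (array([ 0.547, -0.192,  0.019]), 0.25)]
```

View pics/s9.png

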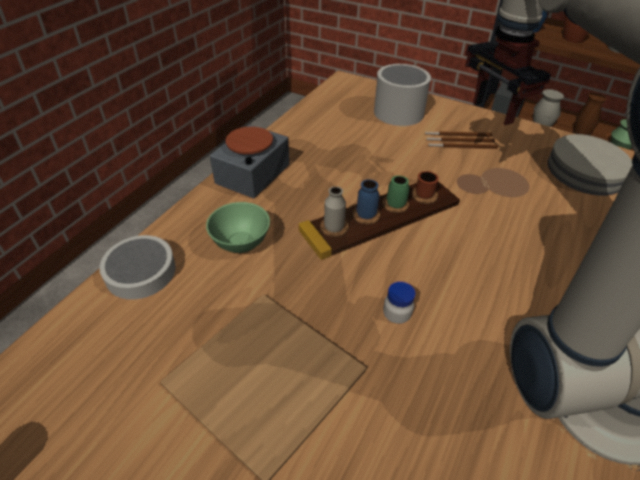

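All four stand upright and centred on their pads: white (335,212), blue (368,200), green (398,192) and red (427,186), in order from the yellow end. The bowl and jar have not moved.

```bash
python3 -c "
from cell import job_done
print(job_done())"
```

```text
the job is handed in; nothing more can be done
None
```

The four vases stand upright on the cork pads, tallest at the yellow end down to shortest (white, blue, green, red); the bowl and glaze jar were not touched, and the job was handed in after about 46 s of robot time.

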